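# Trip the breaker, snap in the fuse, switch back on

### The job

Put the long fuse into the carving table's supply: first press the round test button on the grey breaker box so that its lever drops, then, with the lever down, press the long fuse (not the short one) down between the two spring clips of the black holder until it snaps fully home, let it go, and lift the lever back up until it rests over-centre by itself. Drop the lever only with the button, and leave the other things on the table where they are.

Things in the scene. Friction and masses are not known exactly. Their poses are not given: they have to be found in the camera images.
- breaker: Grey painted steel box fixed to the table, 120 (x) x 200 (y) x 70 mm high; origin at the centre of its underside, z up. Its -x face (two flat blank covers, 65 mm from the origin) is its front. Seen from the front, the test button is on the right (its -y half), the lever on the left (+y half), both on top.
- button_top (a point): Centre of the flat top of the round black test button (34 mm across), 92 mm above the table when out; pressed straight down. It stands 14 mm proud of a 50 mm round collar (collar top 78 mm above the table), moves with the button.
- test_button (a joint): Travel of the test button in m: 0 out, 0.009 fully down. Spring 1.4 N at the start of travel, 4.5 N fully down. Past about 7 mm it has kicked the upright lever over centre; the lever then falls by its own weight within about a second, also if the button stays down. It springs back when let go.
- reset_lever (a joint): Drop lever's angle in rad about the box's y axis: 0 = up (home, leaning 0.17 rad past vertical to the box's +x on its stop, held by its weight alone); 1.2 = dropped on its lower stop, leaning 1.03 rad from vertical to the box's front (-x). It balances near 0.17: below that it falls home, above that it falls down. About 1 N at the bar lifts it.
- lever_bar (a point): Centre of the black round cross bar at the lever's end: 18 mm diameter, 60 mm long along the box's y axis, 110 mm from the hinge axis; carried at its middle by a 12 mm steel rod. About 170 mm above the table when up and 119 mm when dropped: there it is above the box's front edge, with 40 mm of free height between bar and box top.
- lever_hinge (a point): Point on the lever's hinge axis (parallel to the box's y axis) in the lever's plane, 62 mm above the table, inside the box 8 mm below its top; axes as the box's.
- holder: Black fuse holder fixed to the table, base 70 (x) x 150 (y) x 20 mm high; the fuse lies along its y. Grey U saddles at y = +-40 mm (12 mm long, slot 26 mm wide in x, flared; floor 34 mm, tops 58 mm above the table), a steel spring clip at each end. 68 mm between the saddles is free for fingers down to the base. Origin: centre of underside.
- fuse_seat (a point): Where the centre of the long fuse's axis lies when it is fully home: 45 mm above the table, over the middle of the holder; axes as the holder's.
- clip_left (a joint): Outward tilt in rad of the spring clip at the holder's +y end; 0 at rest. The clips' noses are 97 mm apart, 55 mm above the table, clip tops 69 mm. The fuse's chamfered ends, pressed straight down (5 to 15 N in all, from 20 mm above the seat), spread each by 3.5 mm (0.1 rad); with the fuse home they close over the upper chamfers and read below 0.04.
- clip_right (a joint): The same for the clip at the holder's -y end.
- long_fuse: Long cartridge fuse, lying loose on the table, 104 mm long along its y axis: square brown body 26 x 26 mm, 64 mm long, in its middle; round steel ends 22 mm in diameter, their last 5 mm chamfered down to 8 mm. 180 g, more or less. Origin at the centre of its underside; either way round or up fits.
- long_fuse_center (a point): Centre of the long fuse, on its axis, 13 mm above its underside; axes as the fuse's.
- short_fuse: Short fuse of the same make, 70 mm long along its y axis (body 26 x 26 x 40 mm), too short for the holder. Leave it. Origin at the centre of its underside.
- carved_boot: Carved wooden boot, 110 x 60 x 134 mm high. Leave it. Origin at the centre of its underside.
- gouge: Wood gouge lying along its x axis, 175 mm long, 26 mm thick, between the breaker box and the holder. Leave it. Origin on the table below the front of its handle.
- carving_knife: Slim tool with wooden handle, lying, about 200 mm long. Leave it.
- mallet: Wooden carver's mallet standing on its round head, 64 mm across and 210 mm high. Leave it. Origin at the centre of its underside.
- mug: White mug, 80 mm across, 90 mm high. Leave it. Origin at the centre of its underside.
- wood_blank: Block of pale wood 60 x 160 x 50 mm. Leave it. Origin at the centre of its underside.
- finish_can: Steel can, 70 mm across, 110 mm high. Leave it. Origin at the centre of its underside.

How it is judged (in metres and radians):
On the way, in this order (a step that is already met when the one before it is completed fails the run):
1. the test button is pressed in past 6 mm while the fingers do not touch the lever (value of joint test_button above 0.006 m and contact force between the fingers and reset_lever below 0.2 N), for 0.02 s.
2. the lever drops (beyond 0.9 rad) (value of joint reset_lever above 0.9 rad), for 0.1 s.
3. with the lever down, the long fuse is snapped home in the clips (centre within 5 mm of the seat, along the holder to 0.08 rad, both clips closed over it) (distance between long_fuse_center and fuse_seat below 0.005 m and angle between the y axis of long_fuse and the y axis of holder, either way round below 0.08 rad and value of joint each of clip_left, clip_right below 0.05 rad and value of joint reset_lever above 0.9 rad), for 0.2 s.
At the end, for the whole second after the job is handed in: The long fuse rests in the clips (centre within 5 mm of the seat, along the holder to 0.08 rad, both clips below 0.05 rad), the lever is up (below 0.06 rad), the test button is out (below 2 mm) and the fuse is at rest (distance between long_fuse_center and fuse_seat below 0.005 m and angle between the y axis of long_fuse and the y axis of holder, either way round below 0.08 rad and value of joint each of clip_left, clip_right below 0.05 rad and value of joint reset_lever below 0.06 rad and value of joint test_button below 0.002 m and linear speed of long_fuse below 0.02 m/s); the robot touches nothing.
It fails at once if one of the other things is moved by more than 30 mm (distance of any of short_fuse, carved_boot, gouge, carving_knife, mallet, mug, wood_blank, finish_can from where it was at the start of the episode above 0.03 m).
It also fails if it takes over 61 s, if anything falls off the work surface, if the arm or the gripper's body presses on something with over 40 N, if the wrist force passes 120 N, or if a joint passes its speed limit or range.

### The arm

A 6-joint arm with a two-finger parallel gripper is mounted at the origin on the work surface. World frame = base frame: x ahead of the robot, y to its left, z up, the work surface at z = 0. Lengths are in mm, angles in degrees, forces in N, time in s.
With the tool pointing down it reaches from about 350 to 850 mm from the base axis. Payload 8.1 kg.
Tool frame: the origin (TCP) lies midway between the tips of the shut fingers; the grasp point (between the pads) lies 19 mm behind it; z points along the fingers, y is the line along which they close (so a half turn about z gives the same grasp; the last joint's range is limited). The gripper opens to 85 mm and grips with 20 to 120 N. Pads are 22 mm wide; open, the fingers measure 114 mm over their backs; the gripper's body (76 mm by 85 mm) begins 54 mm behind the grasp point. The pads swing forward as they close: fully open they stand 13 mm farther back than shut.
Start: joints at [58.591, 7.471, 85.268, -0, 87.261, -4.893], TCP at [267.853, 536.898, 205.792] pointing down, gripper open.
Joint ranges: [-169.43, 169.43], [-51.17, 129.36], [1.28, 143.12], [-76.62, 256.62], [0, 156.53], [-152.29, 152.29]. Speed limits (degrees/s): [136.94, 136.94, 159.86, 180, 180, 180].

### API

Orientations are given as [roll, pitch, yaw] about the fixed x, y, z axes, in that order (R = Rz(yaw) Ry(pitch) Rx(roll)).
In Python, from bench import r, cam, workorder, telemetry gives the robot as it stands (r), with the cameras (cam), the job (workorder) and the readings (telemetry).
- The arm moves only by the shell command python3 steer.py 'ROWS' [FORCE]. ROWS is rows parted by semicolons, their numbers by spaces, 1 to 8 of them, each of 7 numbers: a rotation vector rx, ry, rz in degrees, then dx, dy, dz in mm, then the finger opening in mm; each row is the pose to reach, as a shift and turn from the pose commanded when the command began, along the tool's axes at that moment; what a row does not reach only later rows make up. A row lasts 1/8 s, in which the tool goes at most 62.5 mm and 10.7 degrees, less where a joint would pass 70% of its speed; a pose out of reach is approached as far as the arm can. The fingers move at their own pace and stop on an object; FORCE is the grip in N (left out, the last holds). Time passes only in rows, so rows that do not move let the fingers close. It prints the time, the measured TCP pose, the force, the opening and the grip force at its end.
- telemetry.sense(): the state, without advancing time (a new reading comes with each control period).
- cam.snapshot(name): name is "scene" or "top"; returns a dict with "pixels" (384x512x3 uint8, blue, green, red), "fx", "fy", "cx", "cy" (pixels), "pose" (4x4, takes a point from camera to world coordinates). Camera axes: x right, y up, looking along -z (the intrinsics and any distortion apply to the point x, -y, -z); pixel columns grow to the right and rows downward; lengths in mm; the calibration is good to about 2 mm. A picture is of the moment at which its call begins. There is no depth.
- workorder.hand_in(): hands the job in; it is judged then, once.
The state is a dict: "time": time; "joint_pos": joint angles; "qd": joint speeds; "joint_efforts": joint torques, N m; "tool_pos": TCP position; "tcp_rot": TCP orientation; "ft_force": force on the tool from outside, world axes, zero at the start; "wrist_torque": the same for the moment, N m; "finger_gap": finger opening in mm; "grip_force": force on a finger pad.
Only numpy, scipy, OpenCV 4.12 (cv2) and the standard library are available. Lean on these libraries where they do the work, as an engineer would, in place of code of your own. Each camera call takes 0.05 s, during which the arm holds its last target. There are 200 camera calls.

## Working session

There is one attempt and no reset: what is moved stays moved. The work goes in short steps, Python scripts to look and compute and a shell command to move; the robot and the scene stay as the last step left them, time stands still between calls to the robot, and variables do not carry over. Pictures are saved under pics/ and viewed, at most 10 in all, crops included, and the job is handed in when it is done.

```bash
ls; mkdir -p pics; python3 - <<'E'
from bench import r, cam, workorder, telemetry
import cv2,numpy as np
for n in("scene","top"):
    s=cam.snapshot(n);cv2.imwrite(f"pics/{n}0.png",cv2.resize(s["pixels"],None,fx=1.5625,fy=1.5625,interpolation=cv2.INTER_CUBIC))
    print(n,{k:(np.round(v,4).tolist() if k=="pose" else v) for k,v in s.items() if k!="pixels"})
print(telemetry.sense())
E
```

```text
bench.py
pics
steer.py
scene {'fx': 481.97613518822124, 'fy': 481.97613518822124, 'cx': 255.29263228697008, 'cy': 193.28350428735558, 'pose': [[0.4044, -0.6262, 0.6666, 1474.8946], [0.9146, 0.2741, -0.2973, -390.9514], [0.0035, 0.7299, 0.6836, 1035.3411], [0.0, 0.0, 0.0, 1.0]]}
top {'fx': 377.98351995388464, 'fy': 377.98351995388464, 'cx': 254.52834798278533, 'cy': 189.94390060469715, 'pose': [[-0.0128, 0.9789, -0.2039, 377.9796], [-0.9999, -0.0136, -0.0023, 10.7292], [-0.005, 0.2038, 0.979, 1196.2232], [0.0, 0.0, 0.0, 1.0]]}
{'time': 0.1, 'joint_pos': array([ 5.85905793e+01,  7.51277834e+00,  8.53209819e+01, -1.43421749e-03,
        8.72620510e+01, -4.89123533e+00]), 'qd': array([ 0.03810278, -0.03516725, -0.08004404, -0.00888691, -0.09137782,
       -0.01025494]), 'joint_efforts': array([ 7.59327959e-04, -5.70956111e+01, -5.01939440e+01, -2.19888179e-04,
        8.17011780e-03,  5.70049360e-05]), 'tool_pos': array([267.58548074, 536.43890123, 204.84826941]), 'tcp_rot': array([-1.79904416e+02, -6.74204583e-03,  1.53481879e+02]), 'ft_force': array([ 0.80097724,  0.18378363, -0.42135737]), 'wrist_torque': array([ 0.02929826, -0.03403485, -0.03093651]), 'grip_force': 0.0, 'finger_gap': 85.56106658722473}
```

View pics/scene0.png

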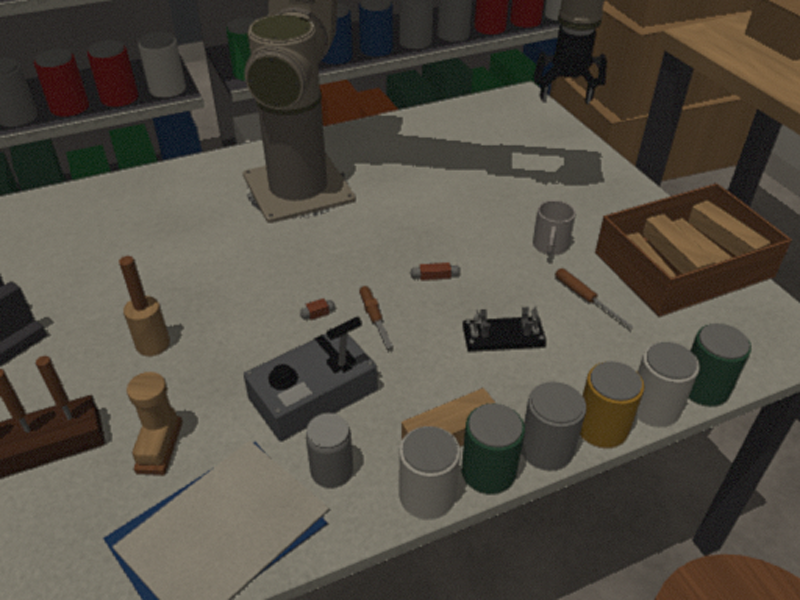

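View pics/top0.png

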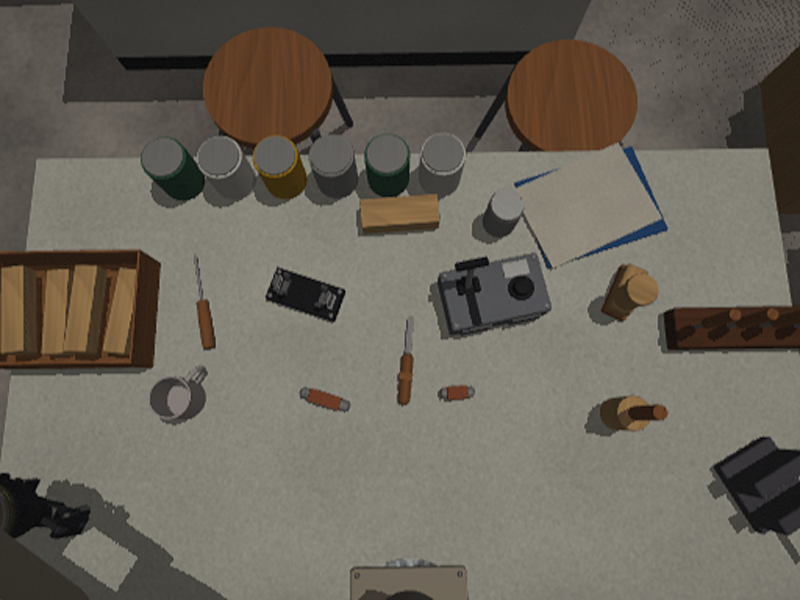

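The top view shows the holder at about (305,294), the long fuse at (325,399) and the breaker at (495,293), with the button at (521,288) and the lever bar at (472,265). I'm taking enlarged crops to get exact pixels.

```bash
python3 - <<'E'
from bench import r, cam, workorder, telemetry
import cv2
for n,(x,y,w,h) in dict(top=(160,155,200,115),scene=(152,160,200,125)).items():
    p=cam.snapshot(n)["pixels"][y:y+h,x:x+w]
    p=cv2.convertScaleAbs(p,alpha=1.7)
    cv2.imwrite(f"pics/{n}1.png",cv2.resize(p,None,fx=4,fy=4,interpolation=cv2.INTER_CUBIC))
E
```

```text
(no output)
```

View pics/top1.png

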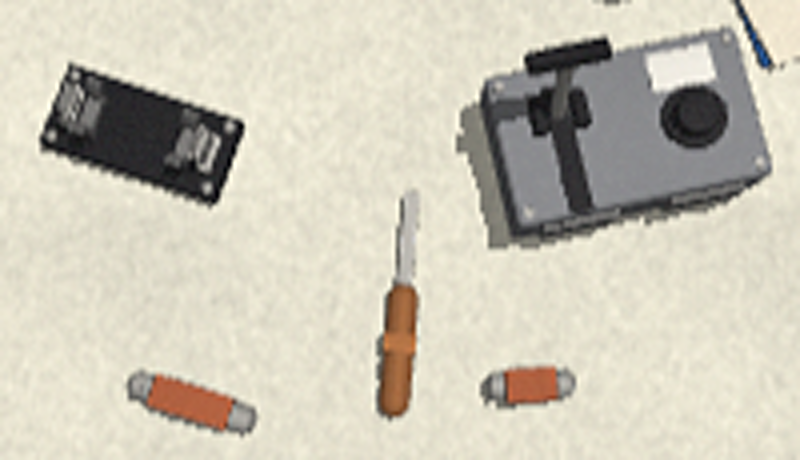

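View pics/scene1.png

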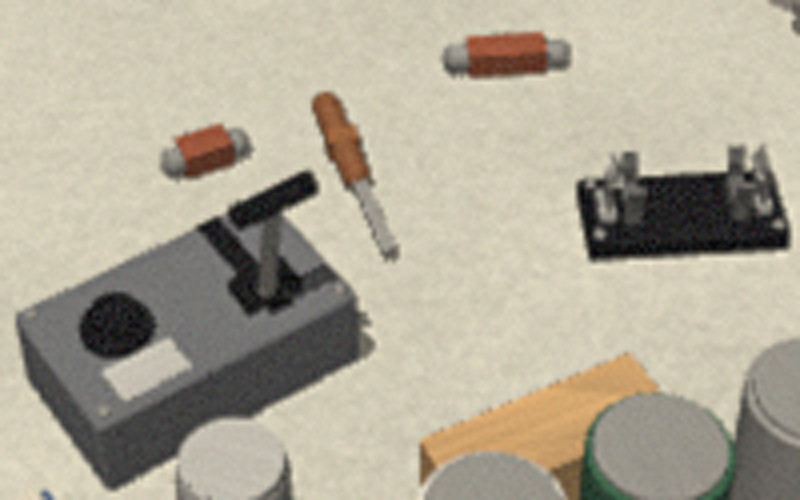

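The top crop shows:
- Holder screws at (76,75), (231,127), (207,187) and (51,136).
- Long fuse tips at (130,384) and (255,420).
- Button at (694,112).
- Lever bar ends at (527,60) and (609,48).

The scene crop shows the fuse tips at (444,62) and (571,50), the bar centre at (275,199) and the button at about (117,320).

```bash
cat > h.py <<'E'
from bench import r, cam, workorder, telemetry
import numpy as np
C={n:cam.snapshot(n) for n in("scene","top")}
O=dict(top=(160,155),scene=(152,160))
def ray(n,uv,f=4,o=None):
    o=o or O[n]; c=C[n]; u,v=[(a+.5)/f-.5+b for a,b in zip(uv,o)]
    d=c["pose"][:3,:3]@np.array([(u-c["cx"])/c["fx"],-(v-c["cy"])/c["fy"],-1]); return c["pose"][:3,3],d
def onz(n,uv,z,**k):
    p,d=ray(n,uv,**k); return p+d*(z-p[2])/d[2]
def tri(a,b):
    A=[];B=[]
    for n,uv in(("top",a),("scene",b)):
        p,d=ray(n,uv);d=d/np.linalg.norm(d);M=np.eye(3)-np.outer(d,d);A.append(M);B.append(M@p)
    return np.linalg.solve(sum(A),sum(B))
E
python3 - <<'E'
from h import *
np.set_printoptions(precision=1,suppress=True)
def show(t,n,z,pts):
    P=np.array([onz(n,p,z) for p in pts]);print(t,n,P[:,:2].tolist() and P[:,:2].round(1).tolist(),'mean',P.mean(0));return P
def ang(a,b):d=b-a;return np.degrees(np.arctan2(d[1],d[0])),np.linalg.norm(d)
P=show('hold screws','top',20,[(76,75),(231,127),(207,187),(51,136)]);print(ang(P[1],P[0]),ang(P[2],P[3]))
P=show('hold corners','top',20,[(72,66),(243,122),(215,201),(42,141)]);print(ang(P[1],P[0]),ang(P[2],P[3]),ang(P[2],P[1]))
P=show('hold corn','scene',20,[(578,180),(788,240),(590,250)])
P=show('fuse tips','top',13,[(130,384),(255,420)]);print(ang(P[1],P[0]))
P=show('fuse tips','scene',13,[(444,62),(571,50)]);print(ang(P[0],P[1]))
P=show('body','top',26,[(152,376),(240,403),(229,431),(145,403)]);print(ang(P[1],P[0]),ang(P[2],P[3]))
P=show('box','top',70,[(484,83),(735,30),(770,160),(518,226)]);print(ang(P[1],P[0]),ang(P[2],P[3]))
P=show('boxscrew','top',70,[(495,88),(726,36),(760,162),(528,212)]);print(ang(P[1],P[0]),ang(P[2],P[3]))
show('button','top',92,[(694,110)]);show('button','scene',92,[(118,318)])
print('bar',tri((568,54),(275,199)),'button',tri((694,110),(118,318)),'fuse',tri((192.5,402),(507.5,56)))
P=show('bar','top',170,[(527,60),(609,48)]);print(ang(P[1],P[0]))
P=show('short','top',13,[(482,388),(575,380)]);show('gouge','top',13,[(412,192),(393,415)])
E
```

```text
hold screws top [[680.7, 256.5], [636.2, 131.7], [587.9, 150.4], [630.8, 275.0]] mean [633.9 203.4  20. ]
(np.float64(70.3871422522434), np.float64(132.48160521532176)) (np.float64(71.00148782214056), np.float64(131.87063594352279))
hold corners top [[688.2, 260.0], [640.1, 122.2], [576.6, 143.9], [626.9, 282.1]] mean [632.9 202.   20. ]
(np.float64(70.77961390117456), np.float64(145.8961138209865)) (np.float64(70.01013167407274), np.float64(147.01301627753344)) (np.float64(-18.891673851532893), np.float64(67.12380169068514))
hold corn scene [[579.7, 143.0], [696.6, 254.5], [647.6, 117.6]] mean [641.3 171.7  20. ]
fuse tips top [[435.1, 209.2], [406.5, 112.3]] mean [420.8 160.8  13. ]
(np.float64(73.51793997219318), np.float64(101.06438926113483))
fuse tips scene [[409.0, 110.2], [436.9, 211.1]] mean [422.9 160.6  13. ]
(np.float64(74.55637702923732), np.float64(104.70905973321601))
body top [[440.4, 190.3], [419.1, 122.7], [398.2, 130.9], [420.0, 195.3]] mean [419.4 159.8  26. ]
(np.float64(72.52221815967869), np.float64(70.86460659000429)) (np.float64(71.25104689624797), np.float64
[... 258 characters left out ...]
crew top [[653.0, -75.5], [691.7, -254.8], [592.5, -274.6], [556.6, -97.7]] mean [ 623.4 -175.6   70. ]
(np.float64(102.19819714848704), np.float64(183.35938302073532)) (np.float64(101.47298376757065), np.float64(180.55737951299108))
button top [[628.6, -222.2]] mean [ 628.6 -222.2   92. ]
button scene [[637.1, -227.5]] mean [ 637.1 -227.5   92. ]
bar [ 651.8 -119.9  171.6] button [ 630.1 -225.1   83.6] fuse [420.9 161.1  11.2]
bar top [[648.4, -90.9], [656.3, -148.7]] mean [ 652.4 -119.8  170. ]
(np.float64(97.76459118650543), np.float64(58.330926447682366))
short top [[428.5, -63.1], [433.7, -135.2]] mean [431.1 -99.1  13. ]
gouge top [[582.9, -11.7], [408.9, 6.0]] mean [495.9  -2.8  13. ]
```

```bash
cat > d.py <<'E'
import sys,numpy as np
from bench import r, cam, workorder, telemetry
from scipy.spatial.transform import Rotation as R
# usage: d.py x y z yaw ...  -> rotvec and shift in the tool axes for each target
s=telemetry.sense();T=R.from_euler('xyz',s['tcp_rot'],degrees=True)
a=list(map(float,sys.argv[1:]))
for i in range(0,len(a),4):
    G=R.from_euler('xyz',[180,0,a[i+3]],degrees=True)
    print((T.inv()*G).as_rotvec(degrees=True).round(2),T.inv().apply(np.array(a[i:i+3])-s['tool_pos']).round(1))
E
python3 d.py 629 -223 205 102 629 -223 125 102
```

```text
[-4.000e-02  2.000e-02  5.148e+01] [-662.4 -518.5    0.7]
[-4.000e-02  2.000e-02  5.148e+01] [-662.4 -518.5   80.7]
```

```bash
python3 steer.py '0 0 10 -47 -37 0 0; 0 0 20 -94 -74 0 0; 0 0 30 -141 -111 0 0; 0 0 40 -188 -148 0 0; 0 0 51.5 -235 -185 0 0; 0 0 51.5 -282 -222 0 0; 0 0 51.5 -330 -259 0 0; 0 0 51.5 -378 -296 0 0' 60; python3 d.py 629 -223 205 102 629 -223 125 102
```

```text
time: 1.3
tool_pos: [474.6, 101.4, 206.1]
tcp_rot: [179.9, -0.0, 102.0]
ft_force: [0.8, 0.9, 0.6]
finger_gap: 0.5
grip_force: 0.0
[ 0.06 -0.   -0.01] [-349.4   83.7    1.2]
[ 0.06 -0.   -0.01] [-349.4   83.6   81.2]
```

```bash
python3 steer.py '0 0 0 -58 14 0 0; 0 0 0 -116 28 0 0; 0 0 0 -174 42 0 0; 0 0 0 -232 56 0 0; 0 0 0 -290 70 0 0; 0 0 0 -346 83 0 0; 0 0 0 -346 83 60 0; 0 0 0 -346 83 100 0'; python3 d.py 629 -223 100 102
python3 - <<'E'
from bench import r, cam, workorder, telemetry
import cv2
p=cam.snapshot("scene")["pixels"][190:290,140:290]
cv2.imwrite("pics/s2.png",cv2.resize(cv2.convertScaleAbs(p,alpha=1.7),None,fx=4,fy=4,interpolation=2))
E
```

```text
time: 2.3
tool_pos: [626.2, -218.7, 102.9]
tcp_rot: [-179.9, -0.1, 101.9]
ft_force: [-0.3, -0.0, 0.1]
finger_gap: 0.0
grip_force: 0.0
[-0.1  -0.07 -0.11] [-4.8  1.9  2.9]
```

View pics/s2.png

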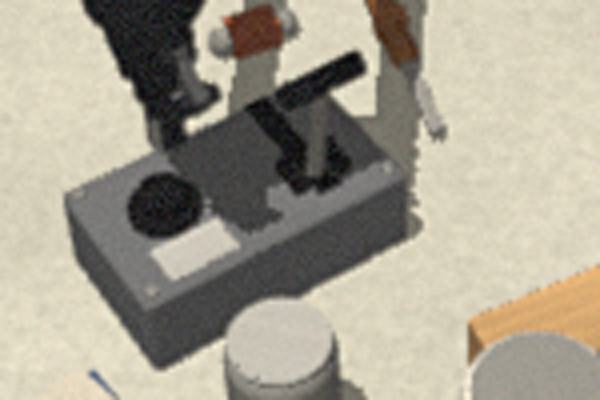

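The fingertips appear at about (165,145), behind the button blob at (165,205). I'll project the TCP to check that.

```bash
python3 - <<'E'
from h import *
s=telemetry.sense();print(s['tool_pos'],s['time'])
def proj(n,X):
    c=C[n];q=c["pose"][:3,:3].T@(np.array(X)-c["pose"][:3,3]);return np.array([c["cx"]+c["fx"]*q[0]/-q[2],c["cy"]-c["fy"]*q[1]/-q[2]])
for X in (s['tool_pos'],[629,-222,92],[629,-222,78]):
    u=proj("scene",X);print((u-[140,190]+.5)*4-.5, (proj("top",X)-[260,130]+.5)*5-.5)
import cv2
p=C["top"]["pixels"][130:230,260:380]
cv2.imwrite("pics/t3.png",cv2.resize(cv2.convertScaleAbs(p,alpha=1.7),None,fx=5,fy=5,interpolation=2))
E
```

```text
[ 624.67300039 -217.06458968  102.63624006] 2.45
[174.02636228 169.1098682 ] [362.80191728 265.13088542]
[170.4055027  186.86098977] [367.16978705 261.93025465]
[172.53578152 201.09133205] [362.58896412 267.11484119]
```

View pics/t3.png

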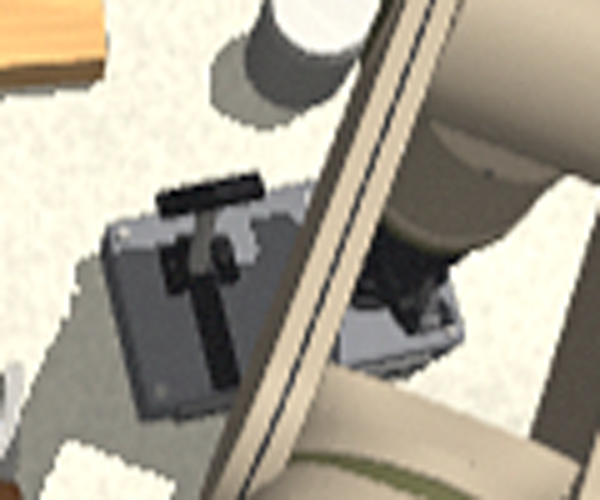

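```bash
python3 d.py 631 -223 95 102; python3 steer.py '0 0 0 -7 5 0 0; 0 0 0 -7 5 4 0; 0 0 0 -7 5 6 0; 0 0 0 -7 5 8 0';  python3 d.py 631 -223 95 102
```

```text
[-0.3  -0.21 -0.03] [-7.1  5.   7.6]
time: 2.95
tool_pos: [633.6, -223.7, 98.3]
tcp_rot: [180.0, 0.0, 102.0]
ft_force: [0.8, -0.2, -0.7]
finger_gap: 0.1
grip_force: 0.0
[ 0.04  0.02 -0.01] [ 1.2 -2.4  3.3]
```

```bash
python3 steer.py '0 0 0 1 -2 4 0; 0 0 0 1 -2 7 0; 0 0 0 1 -2 9 0; 0 0 0 1 -2 9 0'; python3 steer.py '0 0 0 0 0 3 0; 0 0 0 0 0 4 0; 0 0 0 0 0 5 0; 0 0 0 0 0 5 0'
```

```text
time: 3.45
tool_pos: [631.0, -223.1, 88.5]
tcp_rot: [-180.0, -0.0, 102.0]
ft_force: [0.5, 0.5, -0.7]
finger_gap: -0.1
grip_force: 0.0
time: 3.95
tool_pos: [631.1, -223.2, 83.7]
tcp_rot: [-180.0, -0.0, 102.0]
ft_force: [0.8, 0.7, 0.2]
finger_gap: -0.0
grip_force: 0.0
```

There's no contact force at 83.7 mm, although the button should resist there. This matches the offset I saw in the picture, so I'll look closer.

```bash
python3 - <<'E'
from bench import r, cam, workorder, telemetry
import cv2,numpy as np
p=cam.snapshot("scene")["pixels"][190:265,145:245].astype(float)
q=cam.snapshot("top")["pixels"][150:225,300:400].astype(float)
f=lambda p:cv2.resize((255*np.clip(p/170,0,1)**.5).astype(np.uint8),None,fx=8,fy=4*2,interpolation=2)
cv2.imwrite("pics/s4.png",f(p))
E
```

```text
(no output)
```

View pics/s4.png

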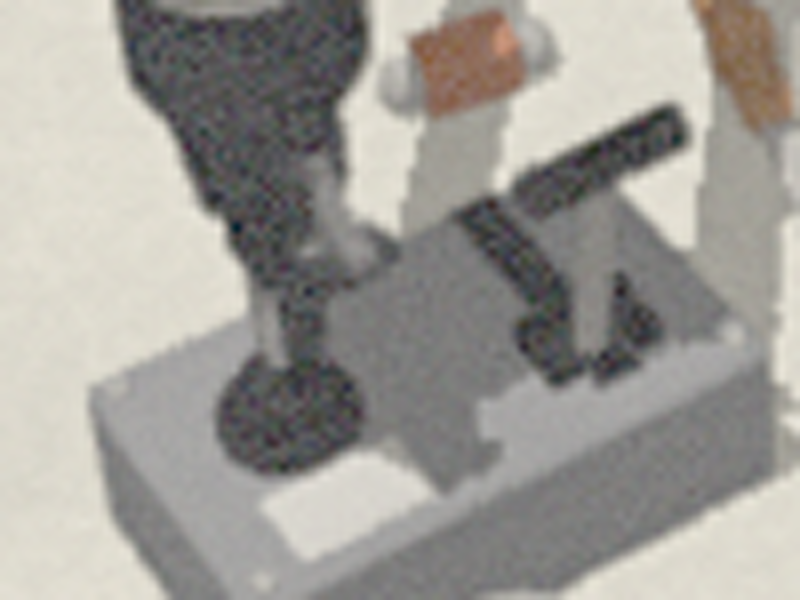

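The fingers end at about (270–305,360), at or behind the top rim of the blob, which is the 50 mm collar centred near (290,425). I'll compare the projections.

```bash
python3 - <<'E'
from h import *
np.set_printoptions(precision=1,suppress=True)
def proj(n,X):
    c=C[n];q=c["pose"][:3,:3].T@(np.array(X)-c["pose"][:3,3]);return np.array([c["cx"]+c["fx"]*q[0]/-q[2],c["cy"]-c["fy"]*q[1]/-q[2]])
s=telemetry.sense();print(s['tool_pos'],s['ft_force'],s['time'])
print('tcp in s4',(proj('scene',s['tool_pos'])-[145,190]+.5)*8-.5)
print('collar scene',onz('scene',(290,425),78,f=8,o=(145,190)),'top',onz('top',(694,114),78))
for p in [(18,318),(108,432),(360,300)]: print('corner scene',onz('scene',p,70))
print('screws scene',[onz('scene',p,70)[:2] for p in [(30,313),(104,411),(341,289)]])
print('top corner',[onz('top',p,70)[:2] for p in [(770,160),(735,30),(484,83)]])
q=C["top"]["pixels"][155:205,310:360]; g=q.max(2)
for row in g[15:42:1,10:36]: print(' '.join(f'{v:3d}' for v in row))
E
```

```text
[ 631.2 -223.2   83.9] [-0.1 -0.3  0.5] 4.15
tcp in s4 [302.2 396.5]
collar scene [ 636.2 -229.6   78. ] top [ 628.6 -225.    78. ]
corner scene [ 590.9 -284.5   70. ]
corner scene [ 706.4 -258.2   70. ]
corner scene [667.3 -70.3  70. ]
screws scene [array([ 589.8, -276. ]), array([ 689.2, -255.5]), array([653. , -78.2])]
top corner [array([ 593.9, -282.3]), array([ 696.4, -262. ]), array([657. , -67.2])]
 44  60 152  51  47  47  49 121 129 126 127 104  39 119 127 126 129 115  63  56  52  52  51  53  53  53
 47  57 103  49  48  45  87 128 127 127 129  80  83 129 127 127 133  71  57  64  55  52  53  54  52  54
 48  52  51  48  47  44 114 127 127 128 117  39 118 128 126 128 116  43  46  59  66  56  53  53  51  54
 50  48  49  49  47  59 124 126 127 130  79  40 129 127 126 132  77  26  42  49  59  62  58  55  52  54
 51  50  50  49  45  98 129 127 127 131  40  84 128 127 128 135  39  19  27  40  48  57  63  65  58  53
 49  49  50  48  44 121 129 126 128 118  41 119 127 126 129 108  20  19  24  29  36  45  54  61  61  65
 49  49  50  46  67 129 127 126 129  80  48 128 127 127 132  58  18
[... 1416 characters left out ...]
 126 127 133  60  16  35  35  35  35  32  25  45  15  19  29  25  24  24  33
128 126 129 118  31 119 128 127 128 118  33  29  23  24  24  30  42  77  86  46  14  17  20  21  29  43
126 126 129  80  39 130 126 126 130  91  43  79  75  74  75  76  80  97  97  84  44  15  17  22  45  60
126 126 131  40  83 129 127 128 132  63  46  98  95  96  95  94  95  95  95  97  83  17  17  20  38  55
127 128 118  41 119 128 127 130 116  46  46  97  95  95  93  92  93  95  95  95  98  61  16  21  26  41
127 129  79  84 130 126 126 132  80  48  46  98  95  94  94  93  93  94  94  94  96  88  58  58  77  78
127 117  39 119 128 126 128 131  53  50  48  73  95  94  94  95  93  93  94  94  95  95  87  87  98  96
```

```bash
python3 steer.py '0 0 0 0 0 1 0; 0 0 0 0 0 2 0; 0 0 0 0 0 2 0; 0 0 0 0 0 2 0';python3 steer.py '0 0 0 0 0 1 0; 0 0 0 0 0 2 0; 0 0 0 0 0 2 0; 0 0 0 0 0 2 0'; python3 - <<'E'
from h import *
import cv2
g=C["scene"]["pixels"]; old=cv2.imread("pics/scene0.png")
old=cv2.resize(old,(512,384),interpolation=cv2.INTER_AREA)
d=cv2.absdiff(g,old).max(2); ys,xs=np.where(d[200:225,205:235]>60); print('lever region changed px',len(ys))
print(telemetry.sense()['ft_force'],telemetry.sense()['tool_pos'])
E
```

```text
time: 4.65
tool_pos: [631.2, -223.2, 81.8]
tcp_rot: [-180.0, 0.0, 102.0]
ft_force: [-0.3, 0.8, -0.4]
finger_gap: -0.3
grip_force: 0.0
time: 5.15
tool_pos: [631.1, -223.2, 79.8]
tcp_rot: [-180.0, -0.0, 102.0]
ft_force: [0.8, -0.1, 0.2]
finger_gap: 0.3
grip_force: 0.0
lever region changed px 0
[-0.10479904 -0.12531108  1.25554181] [ 631.14805572 -223.23147636   79.82583475]
```

```bash
for i in 1 2 3; do python3 steer.py '0 0 0 0 0 1 0; 0 0 0 0 0 1.5 0; 0 0 0 0 0 1.5 0'|grep -E 'tool_pos|ft'; done; python3 - <<'E'
from bench import r, cam, workorder, telemetry
import cv2,numpy as np
p=cam.snapshot("scene")["pixels"][190:265,145:245].astype(float)
cv2.imwrite("pics/s5.png",cv2.resize((255*np.clip(p/110,0,1)**.4).astype(np.uint8),None,fx=8,fy=8,interpolation=2))
E
```

```text
tool_pos: [631.1, -223.2, 78.2]
ft_force: [0.4, 0.4, -0.5]
tool_pos: [631.1, -223.2, 76.7]
ft_force: [-0.1, 0.5, -1.5]
tool_pos: [631.1, -223.2, 75.2]
ft_force: [0.6, 0.0, 0.0]
```

View pics/s5.png

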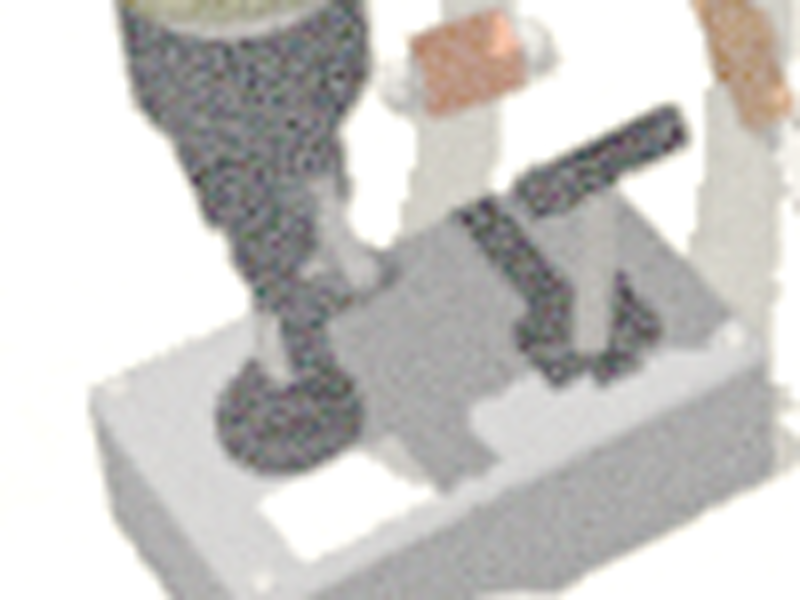

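The finger strip now ends at (280,382), in front of the blob and about at the button-top centre (301,376). So the true tips seem to be roughly 13+ mm above the reported TCP. I'll keep going down gently until there is contact.

```bash
for i in 1 2; do python3 steer.py '0 0 0 0 0 1 0; 0 0 0 0 0 1.5 0; 0 0 0 0 0 1.5 0'|grep -E 'tool_pos|ft';python3 -c "
from bench import r, cam, workorder, telemetry
import numpy as np
print(telemetry.sense()['ft_force'].round(1),telemetry.sense()['joint_efforts'].round(2),telemetry.sense()['finger_gap'])"; done
```

```text
tool_pos: [631.1, -223.2, 73.7]
ft_force: [-0.4, 0.1, -0.1]
[-0.4  0.1 -0.1] [-0.000e+00 -6.827e+01 -4.756e+01 -0.000e+00 -1.000e-02  0.000e+00] -0.2524666716337965
tool_pos: [631.1, -223.2, 72.2]
ft_force: [-0.2, -0.4, 0.3]
[-0.2 -0.4  0.3] [-0.000e+00 -6.829e+01 -4.751e+01 -0.000e+00 -1.000e-02 -0.000e+00] -0.23827368135649743
```

```bash
for i in 1 2 3; do python3 steer.py '0 0 0 0 0 1 0; 0 0 0 0 0 2 0; 0 0 0 0 0 2 0'|grep -E 'tool_pos|ft' | tr '\n' ' '; done; python3 - <<'E'
from h import *
g=C["scene"]["pixels"].max(2)[228:246,172:192]
for row in g: print(' '.join(f'{v:3d}' for v in row))
E
```

```text
tool_pos: [631.0, -223.1, 70.1] ft_force: [0.5, -0.2, 0.5] tool_pos: [631.0, -223.1, 68.1] ft_force: [0.0, -0.1, -0.1] tool_pos: [631.2, -223.2, 66.4] ft_force: [0.1, 0.7, 2.1] 134 135 134 119  57  21  22  18  16  18  16  16  25  23  29  27  28  36  42  37
130 124 120  89  58  22  23  20  16  24  28  19  17  21  22  32  23  28  34  28
114  86  74  72  63  35  23  19  17  17  18  22  18  18  21  25  14  23  34  35
 74  69  71  71  67  46  40  33  20  27  18  17  29  18  25  30  32  36  38  42
 70  73  73  76  68  49  63  50  31  19  24  23  22  20  35  40  42  37  40  40
 72  71  75  76  66  53  62  51  33  21  20  22  23  16  41  43  41  42  41  43
 72  73  73  66  57  52  53  54  38  15  21  26  19  19  34  42  41  39  41  41
 72  75  69  41  29  49  48  59  44  19  16  18  20  22  19  33  34  44  40  40
 75  70  58  28  27  39  48  61  49  29  20  20  14  13  22  22  28  38  42  41
 72  54  30  16  20  27  38  64  56  20  17  17  28  14  18  13  16  32  41  43
 62  30  22  19  21  27  36  59  55  33  29  28  29  20  25  23   8  20  39  41
 45  18  21  23  25  19  30  45  54  46  28  21  15  12  16  24  14  20  36  42
 32  19  23  20  20  23  23  26  33  33  18  18   7  10  17  11  10  22  30  41
 22  17  15  16  17  22  16  25  21  20  25  18  18  18   9  14  23  21  20  41
 27  21  23  19  24  14  16  22  22   8  11  23  22  20  17  20   7  13  29  41
 24  20  24  14  15  20  17  18  13  20  15  17  14  18  24  20  18  19  31  41
 34  11  20  20  22  23  17  18  19  11  18  22  21  16  26  19  17  20  34  43
 50  20  14  22  24  19  22  20  22  23  12  23  23  27  12  17  22  33  43  51
```

```bash
for i in 1 2 ; do python3 steer.py '0 0 0 0 0 1 0; 0 0 0 0 0 1 0'|grep -E 'tool_pos|ft' | tr '\n' ' '; done
```

```text
tool_pos: [631.2, -223.2, 65.3] ft_force: [0.1, 0.1, 1.2] tool_pos: [631.3, -223.2, 64.4] ft_force: [0.0, 0.7, 2.2]
```

Contact is soft, about 1.4 N and rising slowly, so it's the button. I'll keep pressing.

```bash
for i in 1 2 3; do python3 steer.py '0 0 0 0 0 1 0; 0 0 0 0 0 2 0; 0 0 0 0 0 2 0'|grep -E 'tool_pos|ft' | tr '\n' ' '; done; python3 - <<'E'
from h import *
import cv2
g=C["scene"]["pixels"]; old=cv2.resize(cv2.imread("pics/scene0.png"),(512,384),interpolation=cv2.INTER_AREA)
d=cv2.absdiff(g,old).max(2)[200:225,205:235]; print((d>60).sum())
E
```

```text
tool_pos: [631.3, -223.2, 62.2] ft_force: [0.4, 0.0, 3.3] tool_pos: [631.2, -223.2, 60.2] ft_force: [0.3, 0.5, 3.3] tool_pos: [631.2, -223.2, 58.3] ft_force: [-0.2, -0.2, 3.4] 192
```

The lever is falling. The button gives a useful calibration: with the fingers shut, the real tip height is the reported z plus about 25 mm. I'll retract and go to the fuse.

```bash
python3 steer.py '0 0 0 0 0 -40 0; 0 0 0 0 0 -100 0; 0 0 0 0 0 -110 0' | grep tool; python3 d.py 421.5 160.7 168 73.5
```

```text
tool_pos: [633.7, -224.3, 174.1]
[ 0.45  0.18 28.49] [ 420.7 -127.7    3.2]
```

```bash
python3 - <<'E'
from bench import r, cam, workorder, telemetry
import cv2,numpy as np
p=cam.snapshot("scene")["pixels"][190:265,145:245].astype(float)
cv2.imwrite("pics/s6.png",cv2.resize((255*np.clip(p/170,0,1)**.5).astype(np.uint8),None,fx=4,fy=4,interpolation=2))
E
```

```text
(no output)
```

View pics/s6.png

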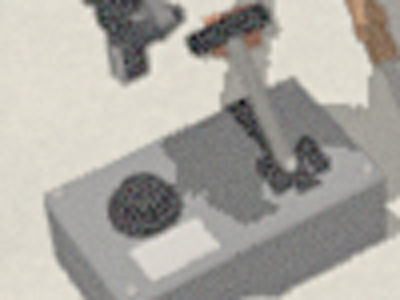

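The lever is leaning toward the front, mid-fall (bar at (230,30)), and the button is out. Now to the fuse.

```bash
python3 steer.py '0 0 4 53 -16 0 50; 0 0 8 106 -32 0 50; 0 0 12 160 -48 0 50; 0 0 16 214 -64 0 50; 0 0 20 268 -80 0 50; 0 0 24 322 -96 0 50; 0 0 28.5 376 -112 0 50; 0 0 28.5 419 -127 0 50'; python3 steer.py '0 0 0 0 0 0 50; 0 0 0 0 0 0 50'|grep tool; python3 d.py 421.5 160.7 30 73.5
python3 - <<'E'
from h import *
import cv2
# lever dark bar: dark pixels in the top image near the box front edge
g=C["top"]["pixels"].max(2)
from numpy import *
def proj(n,X):
    c=C[n];q=c["pose"][:3,:3].T@(array(X)-c["pose"][:3,3]);return array([c["cx"]+c["fx"]*q[0]/-q[2],c["cy"]-c["fy"]*q[1]/-q[2]])
print(proj('top',[543,-143.5,119]))
m=(g<40).astype(uint8); m[:,:278]=0;m[:,325:]=0;m[:160]=0;m[225:]=0
n,l,st,ce=cv2.connectedComponentsWithStats(m)
for i in range(1,n):
    if st[i,4]>20: print(st[i],ce[i].round(1))
E
```

```text
time: 11.55
tool_pos: [417.6, 161.6, 166.4]
tcp_rot: [-179.9, 0.1, 73.4]
ft_force: [0.9, 0.1, -0.9]
finger_gap: 50.4
grip_force: 0.0
tool_pos: [419.5, 159.8, 167.1]
[-0.07  0.08  0.03] [  1.6   1.9 137.1]
[309.25799736 209.37511366]
[280 177  45  38 390] [299.9 196.8]
```

```bash
python3 steer.py '0 0 0 1.6 1.9 50 50; 0 0 0 1.6 1.9 100 50; 0 0 0 1.6 1.9 135 50; 0 0 0 1.6 1.9 147 50; 0 0 0 1.6 1.9 147 50'; python3 steer.py '0 0 0 0 0 7 50; 0 0 0 0 0 10 50; 0 0 0 0 0 10 50; 0 0 0 0 0 10 50'; python3 - <<'E'
from bench import r, cam, workorder, telemetry
import cv2,numpy as np
a=cam.snapshot("scene")["pixels"][130:200,230:330].astype(float)
b=cam.snapshot("top")["pixels"][210:280,160:260].astype(float)
f=lambda p:cv2.resize((255*np.clip(p/170,0,1)**.5).astype(np.uint8),None,fx=4,fy=4,interpolation=2)
cv2.imwrite("pics/f7.png",np.hstack([f(a),f(b)]))
E
```

```text
time: 12.52
tool_pos: [422.2, 160.6, 21.1]
tcp_rot: [-179.9, 0.0, 73.4]
ft_force: [0.5, 0.4, 0.6]
finger_gap: 49.6
grip_force: 0.0
time: 13.02
tool_pos: [422.5, 161.4, 11.7]
tcp_rot: [180.0, -0.0, 73.5]
ft_force: [-0.4, 0.1, 0.5]
finger_gap: 49.9
grip_force: 0.0
```

View pics/f7.png

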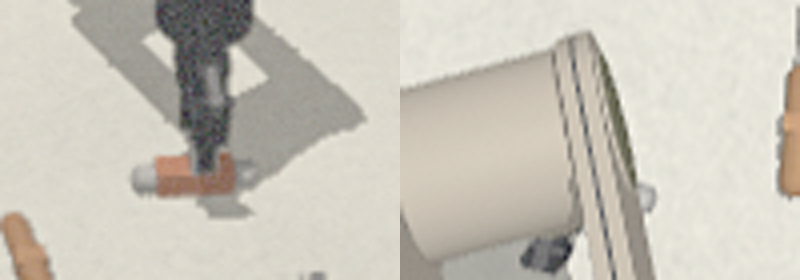

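The front finger ends at about (203,172) in the left half, still above the body's lower edge. The fuse body spans columns 157–235, so the grasp is within about 3 mm of its middle. I'll creep down to the table.

```bash
for i in 1 2 3 4; do python3 steer.py '0 0 0 0 0 3 50; 0 0 0 0 0 4 50; 0 0 0 0 0 4 50'|grep -E 'tool_pos|ft' | tr '\n' ' '; done; python3 - <<'E'
from h import *
g=C["scene"]["pixels"][165:188,262:302].max(2)
for row in g: print(' '.join(f'{v:3d}' for v in row))
E
```

```text
tool_pos: [422.0, 161.3, 7.1] ft_force: [-0.7, -0.3, -0.3] tool_pos: [422.1, 161.2, 3.1] ft_force: [-0.6, 0.2, 0.6] tool_pos: [422.1, 161.3, -0.9] ft_force: [-0.2, -0.5, -0.1] tool_pos: [422.1, 161.3, -4.9] ft_force: [0.1, 0.4, 0.6] 126 125 124 124 124 125 125 125 125 125 128 125 101  46  21  19  24  19  13  22  10  23  16  25  24  56  71  68  67  71  70  69  70  69  69  69  72  71  71  70
123 124 124 125 124 126 131 125 126 125 127 127 123  88  43  24  22  12  19  18  22  12  19  19  33  62  71  69  70  71  66  69  71  66  67  69  69  70  71  72
124 125 123 127 125 125 130 128 128 127 129 126 128 111  65  34  20  23  21  10  15  13  20  14  35  58  70  67  71  69  70  67  68  69  67  68  67  69  67  70
123 128 128 129 130 128 123 123 120 122 123 120 112  74  52  36  25  18  21  22  25  20  24  22  37  61  64  71  70  70  70  70  68  69  69  70  70  69  69  72
128 126 127 128 127 127 110 109 108 106 104  97 100  87  66  45  27  11  18  23  23  21  18  22  32  49  59  64  67  63  60  67  72  68  71  68  67  65  69  69
129 127 123 123 121 116  99  94  94  95  97  93  96  98  90  62  40
[... 2112 characters left out ...]
  66  63  64  64  82 116 124 123 126 128 127 127 127 127 126
128 128 127 127 128 130 129 125 134 133 130 125 126 126 127 127 128 130 116  84  65  62  63  65  70  83  70  87  86  86 101 122 125 125 123 121 122 124 125 124
131 132 126 127 128 128 127 128 130 129 127 127 128 127 127 131 132 132 126 115  90  87  85  88 102 117 103 130 131 128 125 127 124 124 123 123 124 127 124 122
128 128 123 125 126 126 127 124 124 126 128 129 129 129 128 129 128 127 129 125 128 130 131 129 128 126 130 128 132 128 127 124 122 122 127 124 126 125 123 123
126 127 127 127 125 124 128 127 126 128 128 127 128 129 129 128 127 125 126 128 128 130 132 132 127 125 124 125 126 125 126 123 122 124 125 126 125 124 123 120
```

```bash
for i in 1 2 3; do python3 steer.py '0 0 0 0 0 2 50; 0 0 0 0 0 3 50; 0 0 0 0 0 3 50'|grep -E 'tool_pos|ft' | tr '\n' ' '; done
```

```text
tool_pos: [422.1, 161.3, -7.9] ft_force: [-0.4, 0.2, -0.0] tool_pos: [422.1, 161.3, -10.8] ft_force: [-0.1, -0.0, 0.6] tool_pos: [422.1, 161.3, -13.9] ft_force: [0.8, -0.0, 0.3]
```

```bash
for i in 1 2 3; do python3 steer.py '0 0 0 0 0 1 50; 0 0 0 0 0 2 50; 0 0 0 0 0 2 50'|grep -E 'tool_pos|ft' | tr '\n' ' '; done
```

```text
tool_pos: [422.1, 161.3, -15.8] ft_force: [-0.5, 0.7, -0.5] tool_pos: [422.1, 161.3, -17.8] ft_force: [-0.4, 0.0, 0.6] tool_pos: [422.1, 161.3, -19.8] ft_force: [-0.2, 0.7, -0.4]
```

```bash
for i in 1 2 3; do python3 steer.py '0 0 0 0 0 1 50; 0 0 0 0 0 2 50; 0 0 0 0 0 2 50'|grep -E 'tool_pos|ft' | tr '\n' ' '; done; python3 - <<'E'
from h import *
g=C["scene"]["pixels"][174:186,268:294].max(2)
for row in g: print(' '.join(f'{v:3d}' for v in row))
E
```

```text
tool_pos: [422.1, 161.3, -21.8] ft_force: [0.6, 0.3, 0.1] tool_pos: [422.1, 161.3, -23.8] ft_force: [-0.3, -0.9, 0.4] tool_pos: [422.1, 161.3, -25.8] ft_force: [0.7, -0.1, 0.2]  85  68  71  69  64  62  64  62  65  40  26  18  26  24  23  20  12  20  35  52  53  59  53  61  71  66
 73  67  59  62  63  59  58  62  61  54  26  22  18  25  16  21  24  26  41  55  55  51  49  54  56  62
 57  59  63  60  63  63  63  58  60  55  38  23  16  15  22  34  41  46  54  50  55  59  57  59  60  67
 52  58  60  59  58  63  57  57  59  59  44  20  24  18  25  41  58  53  53  54  58  69  72  90  86  96
 84  65  64  59  65  61  61  71  67  54  41  11  25  17  26  44  56  59  59  58  68  87 103 128 128 125
124 103  88  86  93  95  91 104 100  51  40  29  12  21  24  48  68  68  68  69  87 129 129 130 129 125
132 130 128 130 130 131 131 134 122  63  45  16  12  21  28  47  65  68  67  72 102 131 131 125 128 125
126 127 128 128 129 129 133 133 121  74  45  27  20  26  35  54  66  70  67  87 129 121 129 131 128 125
127 125 126 127 127 126 128 131 122  90  77  49  49  55  56  64  64  67  68  85 110  91 129 129 125 124
129 129 129 127 128 127 125 128 130 128 121  86  64  66  67  67  62  65  64  67  69  81 119 128 126 123
126 128 130 133 128 126 122 125 127 132 130 117  71  65  63  68  64  66  65  65  58  63  84 120 127 125
127 127 131 130 129 125 126 129 130 128 132 120  90  83  65  67  66  65  71  83  72  84  87  99 125 126
```

The tips are now a few mm above the table, at image row 182 against about 183.5 for the table there. I'll raise 2 mm and close.

```bash
python3 steer.py '0 0 0 0 0 -2 50; 0 0 0 0 0 -2 36; 0 0 0 0 0 -2 20; 0 0 0 0 0 -2 20; 0 0 0 0 0 -2 20; 0 0 0 0 0 -2 20' 60
```

```text
time: 18.95
tool_pos: [422.7, 161.4, -23.3]
tcp_rot: [180.0, -0.0, 73.5]
ft_force: [-0.6, 0.2, 5.2]
finger_gap: 24.9
grip_force: 59.4
```

Gripped at 24.9 mm. The fuse axis is at the reported z + 36, so home is at a reported z of about 9. I'll lift and carry it.

```bash
python3 steer.py '0 0 0 0 0 -40 20; 0 0 0 0 0 -90 20; 0 0 0 0 0 -120 20' |tail -3; python3 d.py 633.7 203.6 97 70.6
```

```text
ft_force: [-0.1, 0.1, -1.7]
finger_gap: 25.3
grip_force: 59.0
[ 0.08 -0.05  2.89] [100.4 190.3   1.7]
```

```bash
python3 steer.py '0 0 1 25 48 0 20; 0 0 2.9 50 95 0 20; 0 0 2.9 75 142 0 20; 0 0 2.9 99 188 0 20; 0 0 2.9 99 188 0 20; 0 0 2.9 99 188 0 20' |grep -E 'tool|rot|gap'; python3 d.py 633.7 203.6 50 70.6
```

```text
tool_pos: [629.4, 202.5, 94.8]
tcp_rot: [-179.9, 0.1, 70.6]
finger_gap: 24.9
[-0.14  0.09 -0.01] [ 2.5  3.8 44.8]
```

```bash
python3 steer.py '0 0 0 2.5 3.8 25 20; 0 0 0 2.5 3.8 40 20; 0 0 0 2.5 3.8 42 20; 0 0 0 2.5 3.8 42 20; 0 0 0 2.5 3.8 42 20' |grep -E 'tool|rot|gap'; python3 d.py 633.7 203.6 50 70.6; python3 - <<'E'
from h import *
def proj(n,X):
    c=C[n];q=c["pose"][:3,:3].T@(np.array(X)-c["pose"][:3,3]);return np.array([c["cx"]+c["fx"]*q[0]/-q[2],c["cy"]-c["fy"]*q[1]/-q[2]])
s=telemetry.sense();t=s['tool_pos'];a=np.radians(70.6);ya=np.array([np.cos(a),np.sin(a),0]);xa=np.array([np.sin(a),-np.cos(a),0])
ctr=t+[0,0,36.3]
for n in C:
    p=C[n]["pixels"].astype(int);u,v=proj(n,ctr).astype(int)
    sub=p[v-25:v+25,u-35:u+35];m=(sub[...,2]>sub[...,0]*1.6+12)
    ys,xs=np.where(m);print(n,'ctr',proj(n,ctr).round(1),'brown',m.sum(),(xs.min()+u-35,xs.max()+u-35,ys.min()+v-25,ys.max()+v-25) if m.any() else '')
    print(' expected body corners',[proj(n,ctr+i*32*ya+j*13*xa+k*13*np.array([0,0,1])).round(1).tolist() for i in(-1,1) for j in(1,) for k in(-1,1)])
    if n=='scene':
        for row in sub.max(2)[8:40,5:65]: print(' '.join(f'{q:3d}' for q in row))
E
```

```text
tool_pos: [635.6, 204.0, 55.6]
tcp_rot: [179.9, -0.1, 70.6]
finger_gap: 25.1
[ 0.09 -0.05 -0.01] [-1.  -1.7  5.6]
scene ctr [325.6 193.3] brown 131 (np.int64(314), np.int64(359), np.int64(172), np.int64(198))
 expected body corners [[314.9, 200.3], [315.7, 193.7], [337.0, 199.2], [338.0, 192.5]]
123  90  69  71  70  68  74  72  70  73  69  72  68  67  64  87 127 136 133 133 132 131 133 134 137 128  62  19  20  27  14  21  19  24  24  39  56  57  59  31  26  31  58  68  73  71  72  73  71  68  69  69  66  64  68  88 126 136 138 125
133 121  72  65  69  73  70  72  68  73  69  70  71  70  67  69  88 122 126 135 134 133 133 134 138 129  81  27  14  18  13  21  22  15  20  35  64  69  60  33  30  61  90  69  69  69  70  71  70  73  71  70  69  67  68  66  87 126 138 131
131 126  89  86  67  67  68  72  70  71  70  71  73  72  69  68  69  72  91 133 134 133 133 134 131 129  89  29  21  22  21  16  17  14  20  37  67  66  58  37  40  94 128  91  69  68  70  69  71  73  71  71  69  71  71  65  69  88 122 119
131 130 131 125  88  68  70  68  70  67  70  72  69  67  69  68  68  63  83 122 135
[... 6295 characters left out ...]
2  14  15  14  25  36  35  42  49  46  43  46  45  55  51  42  26  57  74  69  92 139 140 140 138 135
124  49  26  61  87  76  35  30  48  67  80  93  95  65  46  42  41  29  23  16  18  17  19   7  17  13  15  21  12  27  16  15  12  12  16  19  10  19  29  31  37  44  63  68  72  66  52  48  48  35  22  53  70  78 108 139 139 138 140 137
125  49  19  22  36  44  71  68  51  49  43  37  54  67  66  58  64  57  43  14  13  14  24  16  15  14  11  17  19  11  17  22  17   8  18  20  10  18  28  29  38  41  43  44  41  43  45  43  48  32  18  48  77 104 134 138 137 136 141 139
top ctr [190.9 181.8] brown 0 
 expected body corners [[203.0, 182.1], [201.8, 180.1], [183.3, 175.6], [181.6, 173.5]]
```

The fuse edges match the projection to within 1 px: body 314.5–338.3 against 315.3–337.5 expected, top edge 193.7. So the in-hand position and height are confirmed. I'll check the holder once more from the scene view's screws.

```bash
python3 - <<'E'
from h import *
a,b=onz('scene',(603,236),20),onz('scene',(777,229),20);print(a,b,np.degrees(np.arctan2((b-a)[1],(b-a)[0])))
import cv2
g=cv2.imread('pics/scene1.png').max(2)
k=g[2::4,2::4]
print('cols 145-200 rows 34-66 (orig px 297.. ,194..)')
for row in k[36:66,143:200]: print(' '.join(f'{q//3:2d}' for q in row))
E
```

```text
[638.9340481  132.84172025  20.        ] [683.83356176 253.03270713  20.        ] 69.51591776612366
cols 145-200 rows 34-66 (orig px 297.. ,194..)
69 67 68 68 68 69 68 69 70 69 68 69 69 70 68 67 68 69 69 68 67 68 69 69 68 69 67 66 68 69 69 69 70 70 71 70 70 71 64 50 52 50 48 61 73 70 63 51 61 70 70 71 70 70 72 70 70
71 70 68 68 66 67 68 69 68 67 66 68 65 60 60 61 65 69 70 68 68 68 66 68 68 68 68 67 69 70 70 70 67 69 70 71 72 70 62 35 28 30 37 54 72 63 50 42 61 73 72 71 69 70 69 70 69
70 69 68 68 67 65 66 67 67 60 57 65 49 29 28 38 56 71 70 68 68 68 67 66 65 67 67 69 69 69 70 69 68 69 70 72 71 71 63 36 29 29 36 55 66 49 35 39 51 72 74 70 71 71 72 70 71
68 68 68 66 66 66 65 68 70 58 46 58 42 28 30 33 53 72 71 68 68 69 67 67 67 68 68 68 69 69 69 68 68 68 69 69 69 71 64 36 30 32 39 58 60 43 37 37 46 66 73 72 72 71 71 71 71
67 67 67 65 67 69 69 69 69 62 43 43 39 32 30 35 52 70 70 69 69 68 67 68 67 67 68 70 70 70 69 70 70 67 70 70 70 73 64 32 25 30 41 62 69 47 40 37 44 62 74 73 72 70 70 70 69
68 69 68 67 68 69 71 69 64 56 48 32 31 30 29 32 54 72 70 69 68 68 70 70 71 70 70 71 72 72 72 72 71
[... 3476 characters left out ...]
4 12 25 51 74 71
74 75 72 54 13  4  8  9  6  6  7  6  9  5  5  7  9  3 10  5  9  5  9 10  8  7  8 11  8 13 11 12 15 12 15 13 16 16 15 17 25 28 26 26 26 30 37 37 36 36 39 48 51 53 66 73 72
71 74 74 64 15  5  7 11  6  7 11 11 10 11 14 14 16 15 14 18 17 19 22 27 28 26 27 31 37 36 36 40 49 48 47 48 48 47 50 51 54 56 57 54 55 59 67 66 66 64 68 79 78 75 71 70 69
71 70 73 64 32 20 28 25 27 29 36 36 37 41 49 47 46 47 49 50 47 50 51 57 59 56 56 59 66 65 65 69 77 76 75 75 77 78 75 77 77 77 77 75 75 76 75 76 74 74 73 75 75 73 70 70 70
70 70 71 69 59 49 56 57 56 57 64 65 65 70 78 77 76 76 77 78 76 74 76 76 76 77 73 74 74 73 73 73 73 74 73 72 71 72 73 74 72 73 73 72 71 71 71 72 72 71 71 72 72 70 70 70 70
```

The holder centre is confirmed at about (634.5,203.3). Descending and pressing.

```bash
python3 steer.py '0 0 0 -.8 -.9 8 20; 0 0 0 -.8 -.9 16 20; 0 0 0 -.8 -.9 22 20; 0 0 0 -.8 -.9 25 20; 0 0 0 -.8 -.9 25 20' 110; for i in 1 2 ; do python3 steer.py '0 0 0 0 0 2 20; 0 0 0 0 0 4 20; 0 0 0 0 0 4 20'|grep -E 'tool_pos|ft|gap' | tr '\n' ' '; done
```

```text
time: 21.52
tool_pos: [634.0, 203.8, 29.2]
tcp_rot: [-180.0, -0.0, 70.6]
ft_force: [0.3, 1.3, -1.4]
finger_gap: 24.1
grip_force: 109.4
tool_pos: [635.1, 203.7, 27.0] ft_force: [0.4, 1.5, 6.4] finger_gap: 23.9 tool_pos: [636.3, 203.7, 24.6] ft_force: [-1.2, -1.0, 10.6] finger_gap: 24.3
```

```bash
for i in 1 2 3; do python3 steer.py '0 0 0 0 0 2 20; 0 0 0 0 0 4 20; 0 0 0 0 0 4 20'|grep -E 'tool_pos|ft|gap' | tr '\n' ' '; done
```

```text
tool_pos: [635.9, 203.5, 19.4] ft_force: [2.0, 0.3, 6.7] finger_gap: 23.8 tool_pos: [633.7, 203.3, 13.0] ft_force: [0.6, 2.1, -2.6] finger_gap: 24.4 tool_pos: [633.6, 203.1, 8.9] ft_force: [-0.2, -0.9, -1.2] finger_gap: 24.2
```

```bash
for i in 1 2; do python3 steer.py '0 0 0 0 0 1 20; 0 0 0 0 0 2 20; 0 0 0 0 0 2 20'|grep -E 'tool_pos|ft|gap' | tr '\n' ' '; done
```

```text
tool_pos: [633.7, 203.1, 8.8] ft_force: [-7.6, -3.2, 11.5] finger_gap: 23.9 tool_pos: [633.8, 203.1, 8.6] ft_force: [-14.8, -6.2, 26.7] finger_gap: 23.9
```

It's firmly on the floor at 8.7, as predicted. Relieving the force, then opening and lifting.

```bash
python3 steer.py '0 0 0 0 0 -4 20; 0 0 0 0 0 -4 20; 0 0 0 0 0 -4 50; 0 0 0 0 0 -4 50; 0 0 0 0 0 -4 50' 60; python3 steer.py '0 0 0 0 0 -30 50; 0 0 0 0 0 -80 50; 0 0 0 0 0 -140 50; 0 0 0 -55 0 -140 50;0 0 0 -115 0 -140 20;0 0 0 -170 0 -140 0;0 0 0 -230 0 -140 0'|grep -E 'tool|gap'; python3 - <<'E'
from h import *
import cv2
def proj(n,X):
    c=C[n];q=c["pose"][:3,:3].T@(np.array(X)-c["pose"][:3,3]);return np.array([c["cx"]+c["fx"]*q[0]/-q[2],c["cy"]-c["fy"]*q[1]/-q[2]])
a=np.radians(70.5);ya=np.array([np.cos(a),np.sin(a),0])
for n in C:
    p=C[n]["pixels"].astype(int);m=((p[...,2]>p[...,0]*1.6+12)&(p[...,2]>40)).astype(np.uint8)
    X=np.array([634.5,203.2,52]);u,v=proj(n,X)
    k,l,st,ce=cv2.connectedComponentsWithStats(m)
    print(n,'expected',u.round(1),v.round(1),[(st[i].tolist(),ce[i].round(1).tolist()) for i in range(1,k) if st[i,4]>15 and abs(ce[i]-[u,v]).max()<60])
# dropped bar in the scene view
print('bar',proj('scene',[543,-143.5,119]),proj('top',[543,-143.5,119]))
for n,(x,y) in dict(scene=(188,190),top=(285,192)).items():
    print(n,x,y)
    for row in C[n]["pixels"].max(2)[y:y+34,x:x+46]: print(' '.join(f'{q//3:2d}' for q in row))
E
python3 d.py 500 -150 150 12
```

```text
time: 24.78
tool_pos: [633.9, 203.3, 9.1]
tcp_rot: [-180.0, 0.0, 70.6]
ft_force: [-0.5, 0.4, -0.7]
finger_gap: 50.0
grip_force: 0.0
tool_pos: [556.8, -15.0, 149.5]
finger_gap: -0.0
scene expected 323.7 203.1 [([356, 172, 25, 21, 182], [367.7, 181.7]), ([313, 199, 22, 12, 240], [323.5, 204.6])]
top expected 193.3 185.0 [([183, 179, 21, 14, 180], [193.0, 185.5])]
bar [199.20660426 199.62627844] [309.25799736 209.37511366]
scene 188 190
43 43 43 43 42 42 41 40 41 41 42 43 42 42 42 41 41 42 41 40 42 42 43 43 43 42 42 42 42 42 42 41 41 42 41 41 42 41 42 43 43 43 40 24 23 27
41 42 42 42 42 43 42 41 41 42 42 43 42 41 41 39 34 35 34 34 42 41 40 40 42 42 42 42 42 42 43 42 42 42 41 41 42 41 42 42 41 42 41 30 22 25
41 42 43 41 41 42 42 42 43 42 39 40 39 35 35 34 30 28 29 28 31 31 30 29 33 40 42 42 42 43 43 43 42 42 42 41 42 42 41 41 41 42 43 39 22 24
41 41 43 43 42 42 41 40 41 38 30 35 35 31 31 29 26 16  9 13 20 25 30 28 26 31 41 42 41 42 42 42 41 42 41 41 42 41 41 41 42 42 42 39 27 24
41 41 43 43 43 42 41 35 35 32 30 30 29 28 26 17  9  6  5  7 13 25 30 31 26 23 36 43 42 42 42 41 42 42 42 41 43
[... 8076 characters left out ...]
 37 41 41 41 42 10 34 41 40 41 40 42 49 49 48 47 48 47 48 48 48 48 48 48 48 46 45 46 46 45 46 47 49 48 47
49 25 25 26 27 27 16 15 15 14 14 38 41 40 41 43 11 33 41 41 41 40 41 49 50 48 47 46 47 48 48 47 47 46 47 49 48 46 46 46 45 47 47 48 48 47
49 25 25 26 26 27 15 15 16 15 15 39 41 40 41 38 11 38 41 40 40 40 39 49 49 48 46 46 47 47 47 48 47 47 47 48 48 47 47 47 46 47 47 48 48 47
49 24 25 26 26 27 15 15 15 15 17 40 41 41 41 34 11 42 41 41 40 40 44 49 49 47 46 47 49 48 48 48 47 47 47 47 48 47 48 47 47 47 48 48 47 47
48 40 24 40 42 37 15 15 15 14 20 40 41 41 41 34 11 42 41 40 40 39 48 50 49 47 46 48 50 49 48 47 47 47 47 47 48 48 48 46 46 47 48 48 47 47
[ 0.07  0.11 58.31] [-142.6   -8.3   -0.3]
```

The fuse is seated: brown centroids are (323.5,204.6) and (193.0,185.5), against (323.7,203.1) and (193.3,185.0) expected. The dropped bar is at (198.3,198.5) in the scene view, against (199.2,199.6) predicted. Now I'll move in front of the bar.

```bash
python3 steer.py '0 0 10 -30 -2 0 0; 0 0 20 -60 -4 0 0; 0 0 30 -90 -6 0 0; 0 0 40 -120 -8 0 0; 0 0 50 -143 -9 0 0; 0 0 58.3 -146 -9 0 0; 0 0 58.3 -146 -9 0 0; 0 0 58.3 -146 -9 0 0' |grep -E 'tool|rot|gap'; python3 d.py 497.9 -152.6 68 12
```

```text
tool_pos: [500.6, -147.8, 149.3]
tcp_rot: [-180.0, -0.0, 12.5]
finger_gap: 0.3
[-0.01 -0.01  0.5 ] [-3.7  4.1 81.3]
```

```bash
python3 steer.py '0 0 .5 -4 4 40 0; 0 0 .5 -4 4 78 0; 0 0 .5 -4 4 81 0; 0 0 .5 -4 4 81 0; 0 0 .5 -4 4 81 0' |grep -E 'tool|rot|ft'; python3 d.py 522.3 -147.4 68 12  537.5 -144.2 89 12 553.9 -140.7 103 12 572.8 -136.7 113 12
```

```text
tool_pos: [498.9, -153.4, 70.5]
tcp_rot: [179.9, -0.2, 11.8]
ft_force: [-0.3, -0.2, 0.6]
[ 0.11 -0.16 -0.17] [24.1 -1.1  2.5]
[ 0.11 -0.16 -0.17] [ 39.7  -1.1 -18.4]
[ 0.11 -0.16 -0.17] [ 56.5  -1.1 -32.4]
[ 0.11 -0.16 -0.17] [ 75.8  -1.1 -42.3]
```

```bash
python3 steer.py '0 0 0 12 -1 0 0; 0 0 0 24 -1 0 0; 0 0 0 32 -1 -9 0; 0 0 0 40 -1 -18 0; 0 0 0 48 -1 -26 0; 0 0 0 56 -1 -32 0; 0 0 0 66 -1 -38 0; 0 0 0 76 -1 -43 0' |grep -E 'tool|rot|ft'; python3 d.py 593.2 -132.4 120 12  614.7 -127.8 122 12 629 -124.8 121 12; python3 - <<'E'
from h import *
g=C["scene"]["pixels"].max(2)[180:222,186:240]
for row in g[::1]: print(' '.join(f'{q//3:2d}' for q in row))
E
```

```text
tool_pos: [572.6, -136.1, 111.6]
tcp_rot: [180.0, -0.0, 11.8]
ft_force: [-1.2, -0.5, 0.8]
[ 0.   -0.02 -0.2 ] [21.   0.6 -8.4]
[ 0.   -0.02 -0.2 ] [ 43.    0.4 -10.4]
[ 0.   -0.02 -0.2 ] [57.6  0.4 -9.4]
17 15 10  9 12 19  7  4  6  5  6  4  3  5  6  8  6  4  7  6  6  6  7  4  5  6 11 27 38 19  4  6  6 12 19 22 22 21 21 24 32 41 42 41 42 42 42 41 42 42 42 41 42 41
15 11  9 13 26 35 25  8  8  5  4  7  7  7  7  4  5  5  5  7  5  2  6  6  6  3 13 23 24  8  3  6  8 17 22 23 23 22 21 26 41 42 42 42 42 42 41 42 43 42 42 42 42 42
14  9 10 15 31 44 42 25 17  9  5  7  7  6  6  5  8  3  5  5  7  7  6  5  6  5  6  8  8  6  5  8 14 22 23 23 22 22 21 28 43 42 42 42 42 40 40 40 40 41 43 42 43 43
 9 10  9 11 23 41 45 42 34 24 10  6  6  5  6  8  5  7  7  7  5  7  5  5  6  9  6  5  5  4  7 10 18 22 22 22 22 22 23 28 40 43 43 42 39 32 32 30 29 33 40 43 43 42
 9  9 12 13 18 33 44 44 43 39 18  6  7  5  5  4  5  6  6  6  7  6  6  5  5  5  6  5  4  6  7 15 22 23 22 22 21 23 22 22 28 42 43 40 32 26 29 29 27 27 32 39 42 42
10  7 11 17 20 28 41 43 44 42 26  8  4  5  3  6  6  6  7  6  7  4  6  9  6  8  5  4  6
[... 5207 characters left out ...]
5 18 23 22 21 22 23 22 24 23 22 21 23 22 22 22 22 22
43 43 43 41 42 41 42 42 42 42 40 36 25 15 13  9 10  7  5  6  5  6  5  8 14 15 24 25 25 21 14 12 13 15 19 24 24 23 25 23 23 21 23 23 24 21 22 22 22 21 22 22 24 22
43 43 44 43 42 43 42 42 40 36 28 23 14 11 11 12 13  6  6  5  3  5  4  6  9 13 22 25 24 22 16 13 13 19 24 24 24 23 23 23 23 21 21 23 22 22 21 21 22 21 22 23 22 23
42 44 44 42 42 40 39 37 28 23 23 23 22 16 12 11 14 13  9  6  4  3  6  4  4  5 17 25 25 23 19 12 16 23 24 24 24 23 23 24 24 23 21 21 22 22 21 23 22 23 23 23 24 22
43 42 43 41 38 29 28 24 21 23 22 23 23 21 14 17 17 17 19 13  7  3  5  5  4  5 14 24 26 24 19 13 16 23 25 24 23 24 24 23 23 24 23 21 21 22 22 24 23 23 22 22 22 22
```

The rod is now steep in the image and the push is about 1 N, so the lever is coming up. I'll continue over centre.

```bash
python3 steer.py '0 0 0 10 0 -5 0; 0 0 0 20 0 -8 0; 0 0 0 30 0 -10 0; 0 0 0 40 0 -10 0; 0 0 0 47 0 -10 0; 0 0 0 53 0 -9 0; 0 0 0 53 0 -9 0'|grep -E 'tool|ft'; python3 steer.py '0 0 0 2 0 0 0; 0 0 0 3 0 0 0; 0 0 0 3 0 0 0'|grep -E 'tool|ft'
```

```text
tool_pos: [623.6, -125.5, 119.9]
ft_force: [0.3, -0.1, 0.9]
tool_pos: [626.3, -125.1, 120.4]
ft_force: [0.2, -0.4, 0.1]
```

```bash
python3 steer.py '0 0 0 -40 0 0 0; 0 0 0 -90 0 0 0; 0 0 0 -140 0 -20 0; 0 0 0 -190 30 -60 0; 0 0 0 -215 85 -60 0; 0 0 0 -215 145 -60 0; 0 0 0 -215 145 -60 0; 0 0 0 -215 145 -60 0'|grep -E 'time|tool|ft'; python3 - <<'E'
from h import *
import cv2
old=cv2.resize(cv2.imread("pics/scene0.png"),(512,384),interpolation=cv2.INTER_AREA)
ot=cv2.resize(cv2.imread("pics/top0.png"),(512,384),interpolation=cv2.INTER_AREA)
for n,o,b in(("scene",old,(150,195,245,280)),("top",ot,(275,155,360,220))):
    x0,y0,x1,y1=b;d=cv2.absdiff(C[n]["pixels"],o).max(2)[y0:y1,x0:x1];ys,xs=np.where(d>40);print(n,len(ys),[(x+x0,y+y0) for x,y in zip(xs,ys)][:12])
for n,o in(("scene",old),("top",ot)):
    d=(cv2.GaussianBlur(cv2.absdiff(C[n]["pixels"],o),(3,3),0).max(2)>40).astype(np.uint8);k,l,st,ce=cv2.connectedComponentsWithStats(d)
    print(n,[(st[i].tolist()) for i in range(1,k) if st[i,4]>25])
    p=C[n]["pixels"].astype(int);m=((p[...,2]>p[...,0]*1.6+12)&(p[...,2]>40)).astype(np.uint8)
    k,l,st,ce=cv2.connectedComponentsWithStats(m);print([(st[i,4],ce[i].round(1).tolist()) for i in range(1,k) if st[i,4]>80 and 150<ce[i][0]<350 and 160<ce[i][1]<260])
E
```

```text
time: 30.72
tool_pos: [445.2, -310.8, 180.0]
ft_force: [0.4, 0.4, 0.2]
scene 702 [(np.int64(153), np.int64(195)), (np.int64(154), np.int64(195)), (np.int64(155), np.int64(195)), (np.int64(156), np.int64(195)), (np.int64(157), np.int64(195)), (np.int64(158), np.int64(195)), (np.int64(159), np.int64(195)), (np.int64(160), np.int64(195)), (np.int64(161), np.int64(195)), (np.int64(162), np.int64(195)), (np.int64(163), np.int64(195)), (np.int64(164), np.int64(195))]
top 0 []
scene [[53, 0, 31, 51, 304], [62, 0, 74, 53, 1366], [378, 0, 8, 5, 26], [212, 4, 21, 37, 524], [357, 16, 8, 10, 43], [149, 23, 12, 23, 175], [357, 22, 30, 34, 489], [115, 28, 19, 31, 317], [237, 39, 9, 8, 52], [345, 57, 5, 8, 32], [80, 64, 12, 5, 36], [207, 74, 179, 44, 2799], [86, 76, 25, 28, 378], [92, 99, 51, 73, 2207], [139, 105, 134, 113, 3545], [263, 168, 31, 12, 273], [308, 199, 32, 11, 221]]
[(np.int32(140), [236.7, 194.2]), (np.int32(118), [203.0, 196.9]), (np.int32(240), [323.6, 204.6])]
top [[183, 179, 23, 14, 185], [288, 178, 217, 206, 11845], [155, 245, 201, 139, 6966], [192, 248, 32, 16, 294], [0, 302, 145, 82, 6349]]
[(np.int32(180), [192.9, 185.5]), (np.int32(221), [259.2, 242.2]), (np.int32(101), [292.3, 250.8])]
```

In the top view the breaker area, lever included, is identical to the start. The fuse is seated, nothing else has shifted, and the arm is clear. Handing in.

```bash
python3 -c "
from bench import r, cam, workorder, telemetry
print(workorder.hand_in())"
```

```text
the job is handed in; nothing more can be done
None
```

I dropped the lever with the test button, snapped the long fuse home in the clips, and lifted the lever back up to rest over-centre; the job is handed in at about 31 s. The camera checks before hand-in showed the fuse seated and the lever home, with nothing else visibly moved, but the hand-in returned no verdict.

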